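# Swing the bench magnifier over the processor and switch on its lamp

### The arm

A 6-joint arm with a two-finger parallel gripper is mounted at the origin on the work surface. World frame = base frame: x ahead of the robot, y to its left, z up, the work surface at z = 0. Lengths are in m, angles in rad, forces in N, time in s.
With the tool pointing down it reaches from about 0.3 to 0.775 m from the base axis. Payload 14.6 kg.
Tool frame: the origin (TCP) lies on the centre line of the jaws, within the pads' length; the fingertips stand 14 mm ahead of it and the grasp point (between the pads) lies 5 mm behind it; x points along the fingers, y is the direction in which the jaws open and shut, and the axes are right-handed (so a half turn about x gives the same grasp; the last joint's range is limited). The gripper opens to 94 mm and grips with 3 to 60 N. Pads are 16 mm wide; open, the fingers measure 119 mm over their backs; the gripper's body (75 mm by 177 mm) begins 78 mm behind the grasp point.
Start: joints at [1.206, 0.3, 1.521, -0, 1.321, -0.067], TCP at [0.161, 0.526, 0.219] pointing down, gripper open.
Joint ranges: [-3.03, 3.03], [-0.79, 2.21], [0.23, 2.52], [-1.04, 4.18], [0, 3.07], [-2.55, 2.55]. Speed limits (rad/s): [2.22, 2.22, 2.57, 3.14, 3.14, 3.14].

### API

Orientations are given as [roll, pitch, yaw] about the fixed x, y, z axes, in that order (R = Rz(yaw) Ry(pitch) Rx(roll)).
In Python, from station import * gives the robot as it stands. The module is installed in compiled form; this text tells all that it offers.
- The arm moves only by the shell command python3 -m handwheel 'ROWS' [FORCE]. ROWS is JSON, a list of rows, each a list of 3 entries, a list of its own where there are three numbers: the shift along the tool's x, y, z in mm, then the turn about the tool's x in rad, then the gripper command: -1 is fully open, 1 is shut, values between are in proportion. In form: [[[dx, dy, dz], spin, gripper], ...]. A call has exactly 5 rows; each row is the pose to reach, as a shift and turn from the pose measured when the call began, along the tool's axes at that moment; what a row does not reach only later rows make up. A row lasts 1/10 s, in which the tool goes at most 50 mm and 8.59 degrees, less where a joint would pass 70% of its speed; a pose out of reach is approached as far as the arm can. A call with a gripper value outside its range is refused whole. The fingers move at their own pace and stop on an object; FORCE is the grip in N (left out, the last holds). Time passes only in rows, so rows that repeat a pose let the fingers close, or fill a call up. It gives the time, the measured TCP pose, the force and the opening at its end, in the units of the state.
- get_obs(): the state, without advancing time (a new reading comes with each control period).
- camera(name): name is "scene" or "top" or "wrist"; returns (picture, depth): 420x560x3 uint8, blue, green, red; 420x560 float32, m along the optical axis (not along the pixel's ray), 0 where there is no reading.
- camera_info(name): a dict with "fx", "fy", "cx", "cy" (pixels), "k1" (the pictures are not rectified: a ray, as slopes to the right and down, at radius r is drawn at 1 + k1 r^2 times it, then the intrinsics apply), "extrinsics" (4x4, takes a point from camera to world coordinates). Camera axes: x right, y down, z forward; pixel columns grow to the right and rows downward; lengths in m; the calibration is good to about 2 mm. A picture is of the moment at which its call begins: read the wrist's pose just before it. camera_info takes no time and is no camera call; for the wrist camera it gives the pose at the moment of the call.
- hand_in(): hands the job in, once; it reports no verdict.
The state is a dict: "time_s": time; "qpos": joint angles; "joint_vel": joint speeds; "tau": joint torques, N m; "ee_pos": TCP position; "eef_rot": TCP orientation; "force": force on the tool from outside, world axes, zero at the start; "moment": the same for the moment, N m; "grip_width": finger opening in m.
Only numpy, scipy, OpenCV 4.12 (cv2) and the standard library are available. Lean on these libraries where they do the work, as an engineer would, in place of code of your own. Each camera call takes 0.05 s, during which the arm holds its last target. There are 200 camera calls.

### The job

Get the television mainboard ready for inspection: with one fingertip, gently push the arm of the standing magnifier round until its lens is centred over the square metal-lidded processor on the mainboard, then press the button on the lens head fully down and let it come up, leaving the lens over the processor. Push and press only: do not grip the magnifier, and do not shift its foot, either circuit board or anything else on the bench.

Things in the scene. Friction and masses are not known exactly. Their poses are not given: they have to be found in the camera images.
- magnifier: Standing bench magnifier: loose round cast foot 200 across, 27 high, 4.5 kg, with an upright steel column 22 across. Origin: centre of the foot's underside, so the vertical column axis goes through it. Its own -x axis is the direction in which the boom points at joint value 0 (roughly towards the robot). Column, bar, lens ring and lamp housing all stay below 240 height; only the lamp button stands higher (246).
- boom (a joint): Angle (rad) of the magnifier's boom about the vertical column axis: 0 when the boom points along the foot's -x; positive is clockwise seen from above and swings the lens to the robot's left (+y). Stops at -1.3 and 1.3. It swivels level with stiff friction (about 0.3 N m, that is some 3 N of push 100 mm from the column axis) and stays where it is left; it has no spring.
- boom_bar (a point): Point on the centre line of the boom's level bar (at 212 height), 100 from the column axis. From 52 to 148 from the axis the bar wears a round black rubber hand sleeve 20 thick; beyond it come the lamp housing (46 long, 40 wide, 26 high) and the lens head. The bar can be pushed sideways with a finger that reaches below it; the air under bar and head is free down to 60 above the table all along the swing.
- lens (a point): Centre of the round lens (clear 108 across) in its white lamp ring (148 across, 26 high) at the boom's end, 260 from the column axis, at 212 height.
- lamp_button_top (a point): Centre of the top face of the lamp's round push button (22 across), which stands up on the lamp housing between bar and lens ring, 173 from the column axis; its top is at 246 height, 9 proud of the black collar (38 across) it stands in, and it is pressed straight down.
- lamp_button (a joint): Travel of the lamp button (m): 0 up, 0.005 fully down; a spring of 4 N when fully down brings it back up.
- mainboard: Loose television mainboard, a green circuit board 125 x 150 x 2 on 10 mm standoffs, 180 g. It lies on one side of the boom, the power board on the other, and either may be on either side. Origin on the table under the centre of the processor.
- chip (a point): Centre of the top face of the processor: the square chip with a flat bare-metal lid 38 x 38, the largest chip on the mainboard, 19 above the table. It lies within 9 of the circle that the lens centre travels about the column, so the boom's swing alone can bring the lens over it.
- power_board: Loose power board, a tan circuit board 130 x 145 on 10 mm standoffs with a transformer, two upright finned heat sinks and black capacitors, 44 high. Origin on the table under the transformer.
- dish: Bystander, to be left alone: round steel dish 80 across, 18 high, with screws in it. Origin: its underside's centre.
- screwdriver: Bystander, to be left alone: screwdriver 180 long lying flat. Origin: its underside, about mid-length.
- multimeter: Bystander, to be left alone: yellow and black hand pocket multimeter 110 x 60 x 42 lying on its back. Origin: its underside's centre.
- solder_spool: Bystander, to be left alone: spool of solder wire, black flanges 60 across, 45 tall, standing on its flange. Origin: its underside's centre.
- pliers: Bystander, to be left alone: side-cutting pliers 125 long lying flat, 14 high. Origin: its underside, about mid-length.
- flux_jar: Bystander, to be left alone: small amber jar 48 across, 55 tall. Origin: its underside's centre.
Mind the look-alikes: they are no part of the job. Of the things that look like the mainboard, take the one that is farthest to the robot's right at the start.

How it is judged:
By the outcome, as a careful person would: the job done as asked, in the order asked, and still so for the second after the job is handed in, with the robot touching nothing.
It also fails if it takes over 48 s, if anything falls off the work surface, if the arm or the gripper's body presses on something with over 40 N, if the wrist force passes 120 N, or if a joint passes its speed limit or range.

## Working session

There is one attempt and no reset: what is moved stays moved. The work goes in short steps, Python scripts to look and compute and a shell command to move; the robot and the scene stay as the last step left them, time stands still between calls to the robot, and variables do not carry over. Pictures are saved under pics/ and viewed, about 8 in all and at most 12, crops included, and the job is handed in when it is done.

```bash
mkdir -p pics; cat > h.py <<'E'
from station import *
import numpy as np, cv2
def ray(info,u,v):
    d=np.array([(u-info['cx'])/info['fx'],(v-info['cy'])/info['fy']]);s=d.copy()
    for _ in range(20): s=d/(1+info['k1']*(s@s))
    return np.array([s[0],s[1],1.])
def on_plane(info,u,v,z):
    E=np.array(info['extrinsics']);r=E[:3,:3]@ray(info,u,v);o=E[:3,3]
    return o+r*(z-o[2])/r[2]
def by_depth(info,u,v,d):
    E=np.array(info['extrinsics']);return E[:3,3]+E[:3,:3]@(ray(info,u,v)*d)
def proj(info,p):
    E=np.array(info['extrinsics']);c=E[:3,:3].T@(np.array(p)-E[:3,3]);s=c[:2]/c[2];s=s*(1+info['k1']*(s@s))
    return s[0]*info['fx']+info['cx'],s[1]*info['fy']+info['cy']
E
python3 - <<'E'
from h import *
o=get_obs();print({k:np.round(v,3) for k,v in o.items()})
for n in ('top','scene'):
    im,d=camera(n);cv2.imwrite(f'pics/{n}1.png',im);np.save(f'pics/{n}1.npy',d)
    i=camera_info(n);print(n,np.round(i['extrinsics'],3),i['fx'],i['cx'],i['cy'],i['k1'])
E
```

```text
{'time_s': np.float64(0.0), 'qpos': array([ 1.206,  0.3  ,  1.522,  0.   ,  1.321, -0.067]), 'joint_vel': array([ 0.001, -0.001, -0.002, -0.   ,  0.001, -0.001]), 'tau': array([-2.0000e-03, -5.3181e+01, -3.5273e+01,  7.1000e-02,  2.4000e-02,
       -0.0000e+00]), 'ee_pos': array([0.161, 0.526, 0.219]), 'eef_rot': array([-1.646,  1.57 , -1.943]), 'force': array([-0.02 ,  0.602, -0.837]), 'moment': array([ 0.01 , -0.007, -0.001]), 'grip_width': np.float64(0.094)}
top [[-2.100e-02 -9.970e-01  7.400e-02  3.730e-01]
 [-1.000e+00  2.100e-02  1.000e-03 -3.300e-02]
 [-2.000e-03 -7.400e-02 -9.970e-01  1.234e+00]
 [ 0.000e+00  0.000e+00  0.000e+00  1.000e+00]] 461.86662359357507 277.46023050441346 201.3160510204186 -0.1101943368532704
scene [[-3.98e-01  7.64e-01 -5.08e-01  9.69e-01]
 [ 9.17e-01  3.32e-01 -2.19e-01  2.04e-01]
 [ 1.00e-03 -5.54e-01 -8.33e-01  1.03e+00]
 [ 0.00e+00  0.00e+00  0.00e+00  1.00e+00]] 406.16069781948846 280.0972457610746 207.4588890290979 -0.030201245075211613
```

View pics/top1.png

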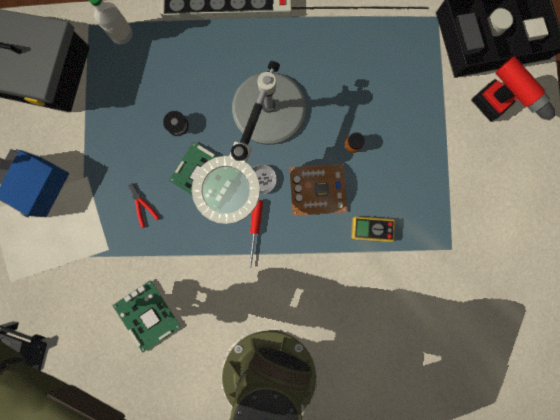

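View pics/scene1.png

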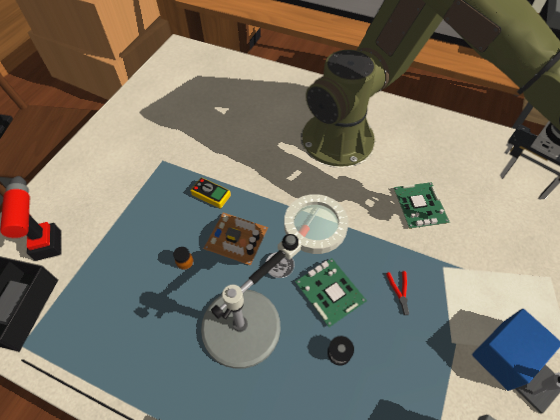

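Top picture: boom from the column (267,82) to the lens (226,188); the power board is at (320,188). Two green boards have a metal-lidded chip: A at top (205,170) / scene (336,293), partly under the lens, and B at top (148,316) / scene (419,202). A is farther to the robot's right and lies on the lens circle, so I take A. I'll confirm it in an enlarged crop and measure.

```bash
python3 - <<'E'
from h import *
t=cv2.imread('pics/top1.png');s=cv2.imread('pics/scene1.png')
a=cv2.resize(t[55:235,160:300],None,fx=3,fy=3,interpolation=cv2.INTER_CUBIC)
b=cv2.resize(s[240:380,190:380],None,fx=2,fy=2,interpolation=cv2.INTER_CUBIC)
c=np.zeros((540,800,3),np.uint8);c[:,:420]=a;c[:280,420:800]=b
cv2.imwrite('pics/crop1.png',c)
I={n:camera_info(n) for n in('top','scene')};D={n:np.load(f'pics/{n}1.npy') for n in I}
# lids: bright, unsaturated quads in scene
hsv=cv2.cvtColor(s,cv2.COLOR_BGR2HSV)
for name,(x0,y0,x1,y1) in dict(A=(310,270,360,315),B=(400,185,440,220)).items():
    m=np.zeros(s.shape[:2],np.uint8);m[y0:y1,x0:x1]=cv2.inRange(hsv,(0,0,150),(180,50,255))[y0:y1,x0:x1]
    k=max(cv2.findContours(m,0,2)[0],key=cv2.contourArea);(u,v),sz,_=cv2.minAreaRect(k)
    bx=[on_plane(I['scene'],*p,.019)[:2] for p in cv2.boxPoints(((u,v),sz,_))]
    print(name,u,v,cv2.contourArea(k),on_plane(I['scene'],u,v,.019),'sides mm',[np.linalg.norm(bx[i]-bx[i-1])*1e3 for i in range(4)])
# points by height in both cameras
for n,im in(('top',t),('scene',s)):
    h,w=D[n].shape;P=np.array([[by_depth(I[n],u,v,D[n][v,u]) for u in range(w)] for v in range(h)]);np.save(f'pics/{n}P.npy',P)
    m=((P[...,2]>.2)&(P[...,2]<.25)&(P[...,0]>.3)&(D[n]>0)).astype(np.uint8)
    k=sorted(cv2.findContours(m,0,2)[0],key=cv2.contourArea)[-3:]
    for c_ in k: print(n,cv2.contourArea(c_),cv2.boundingRect(c_))
E
```

```text
A 334.65380859375 291.73077392578125 174.5 [0.53917134 0.17515666 0.019     ] sides mm [np.float64(37.29787252001745), np.float64(39.55277194439581), np.float64(37.775707200086984), np.float64(38.8725456481456)]
B 418.1899719238281 200.3300018310547 109.5 [0.16113397 0.31166038 0.019     ] sides mm [np.float64(39.705307909514055), np.float64(42.558295030820425), np.float64(40.03661637793333), np.float64(41.76877665852706)]
top 33.5 (88, 0, 13, 5)
top 739.5 (503, 57, 47, 49)
top 4645.0 (192, 60, 88, 164)
scene 0.0 (18, 223, 1, 1)
scene 591.5 (1, 183, 20, 47)
scene 4132.0 (211, 194, 138, 125)
```

View pics/crop1.png

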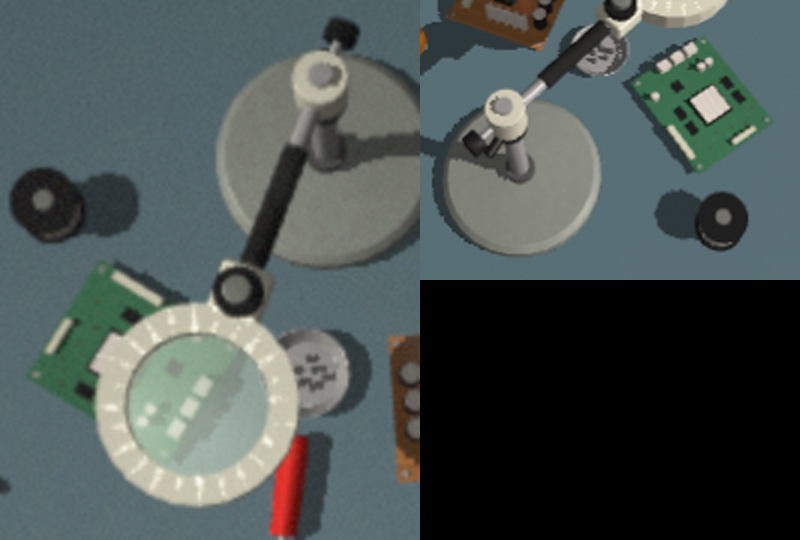

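Confirmed: A has the single square 38 mm metal lid at scene (335,292). Now the magnifier geometry: column axis, lens and button.

```bash
cat > meas.py <<'E'
from h import *
from scipy.optimize import least_squares
CHIP=np.array([.539,.175])
def cloud(n,im,d,i):
    v,u=np.mgrid[0:420,0:560];uv=np.stack([u.ravel(),v.ravel()],1)
    K=np.array([[i['fx'],0,i['cx']],[0,i['fy'],i['cy']],[0,0,1]])
    q=cv2.undistortPoints(uv[:,None].astype(np.float64),K,np.array([i['k1'],0,0,0,0]))[:,0]
    P=np.c_[q,np.ones(len(q))]*d.reshape(-1,1);E=np.array(i['extrinsics'])
    return (P@E[:3,:3].T+E[:3,3]).reshape(420,560,3)
def fit(p,r):
    f=lambda x:np.hypot(p[:,0]-x[0],p[:,1]-x[1])-x[2]
    s=least_squares(f,[*p.mean(0),r],loss='soft_l1',f_scale=.002);return s.x
def outline(mask,i,z):
    k=max(cv2.findContours(mask.astype(np.uint8),0,1)[0],key=cv2.contourArea)[:,0]
    return np.array([on_plane(i,u,v,z)[:2] for u,v in k])
E
python3 - <<'E'
from meas import *
for n in('top','scene'):
    im=cv2.imread(f'pics/{n}1.png');d=np.load(f'pics/{n}1.npy');i=camera_info(n);P=cloud(n,im,d,i)
    hsv=cv2.cvtColor(im,cv2.COLOR_BGR2HSV)
    ok=(P[...,0]>.35)&(np.abs(P[...,1])<.3)&(d>0)
    ft=ok&(P[...,2]>.02)&(P[...,2]<.034)&(np.hypot(P[...,0]-.7,P[...,1]+.0)<.2)&(hsv[...,1]<60)
    o=cv2.morphologyEx(ft.astype(np.uint8),cv2.MORPH_OPEN,np.ones((5,5)))
    p=outline(o,i,.027);print(n,'foot',fit(p,.1),len(p))
    hi=ok&(P[...,2]>.19)&(P[...,2]<.26)&(P[...,0]<.58)
    ring=hi&(hsv[...,2]>140)&(hsv[...,1]<60)
    p=outline(cv2.morphologyEx(ring.astype(np.uint8),cv2.MORPH_OPEN,np.ones((3,3))),i,.225)
    x=fit(p,.074);print(n,'ring',x,'z',np.median(P[ring][:,2]))
    # button: grey centre in black collar
    bl=ok&(P[...,2]>.225)&(P[...,2]<.262)
    k,lab,st,c=cv2.connectedComponentsWithStats(bl.astype(np.uint8))
    for j in range(1,k):
        if st[j,4]>15: print(' high blob',c[j].round(1),st[j],np.median(P[lab==j],0).round(3))
E
```

```text
top foot [ 0.70944837 -0.03511598  0.06164286] 241
top ring [0.47717873 0.08272393 0.07354665] z 0.22160044647852695
 high blob [273.2  63.7] [270  61   8   7  27] [ 0.76  -0.028  0.226]
 high blob [266.3  81. ] [257  72  19  19 284] [ 0.716 -0.012  0.235]
 high blob [227.5 181.8] [ 192  141   67   83 1310] [0.501 0.064 0.227]
scene foot [ 0.7284408  -0.00995526  0.07192057] 320
scene ring [0.47876665 0.08462439 0.07512134] z 0.22187826724672366
 high blob [309.8 198.1] [306 194  10   9  35] [0.427 0.046 0.226]
 high blob [300.4 200.7] [296 196   9  10  33] [0.442 0.03  0.226]
 high blob [323. 199.] [316 196  14   6  25] [0.415 0.077 0.226]
 high blob [336.  206.6] [331 203  11   7  28] [0.423 0.112 0.226]
 high blob [292.7 208.6] [290 204   9  10  34] [0.469 0.02  0.226]
 high blob [343.7 213.9] [341 209   7  10  16] [0.436 0.138 0.226]
 high blob [289.6 219.6] [287 216   7   8  20] [0.502 0.026 0.226]
 high blob [341.4 225.4] [339 223   6   6  17] [0.468 0.141 0.226]
 high blob [293.8 229. ] [290 224   8  11  21] [0.52  0.044 0.226]
 high blob [290.8 241.8] [280 231  24  21 263] [0.561 0.054 0.236]
 high blob [340.7 233.8] [338 230   7  10  23] [0.489 0.148 0.226]
 high blob [334.4 240.9] [330 237   9   9  28] [0.511 0.139 0.226]
 high blob [232.3 294.4] [223 285  20  20 320] [ 0.721 -0.01   0.233]
```

```bash
cat > go.py <<'E'
import sys
from h import *
from scipy.spatial.transform import Rotation as Ro
AX=np.array([.718,-.011])
def bar(th,r,off):  # point at r along boom, off to its pushed (right) side
    return AX+r*np.array([-np.cos(th),np.sin(th)])-off*np.array([np.sin(th),np.cos(th)])
def shift(p):
    o=get_obs();R=Ro.from_euler('xyz',o['eef_rot']).as_matrix()
    return (R.T@(np.array(p)-o['ee_pos'])*1e3).round(1)
def show():
    o=get_obs();R=Ro.from_euler('xyz',o['eef_rot']).as_matrix()
    print('t',o['time_s'],'pos',o['ee_pos'].round(4),'F',o['force'].round(2),'w',o['grip_width'],'\nR',R.round(3).tolist())
E
python3 - <<'E'
from go import *
show()
for th,off in((.375,.05),(.375,.03)):
    b=bar(th,.105,off);print(b,shift([*b,.30]),shift([*b,.204]))
E
```

```text
t 0.1 pos [0.1613 0.5256 0.219 ] F [-0.71 -0.71 -0.23] w 0.09408674338962318 
R [[-0.0, 0.293, 0.956], [-0.001, 0.956, -0.293], [-1.0, -0.001, -0.0]]
[ 0.60198307 -0.01906677] [ -80.7 -391.5  581.1] [  15.3 -391.4  581.1]
[ 6.09308524e-01 -4.56613103e-04] [ -80.7 -371.6  582.6] [  15.3 -371.5  582.6]
```

```bash
python3 -m handwheel '[[[-50,0,0],0,1],[[-81,0,0],0,1],[[-81,-28,42],0,1],[[-81,-55,83],0,1],[[-81,-83,125],0,1]]' 10
python3 -m handwheel '[[[0,-28,41],0,1],[[0,-56,83],0,1],[[0,-84,124],0,1],[[0,-112,166],0,1],[[0,-140,207],0,1]]'
python3 - <<'E'
from go import *
show();b=bar(.375,.105,.05);print(shift([*b,.3]))
E
```

```text
time_s: 0.6
ee_pos: [0.2567, 0.4085, 0.2998]
eef_rot: [-1.634, 1.569, -1.931]
force: [1.3, -0.3, 0.2]
grip_width: 0.0572
time_s: 1.1
ee_pos: [0.4137, 0.2133, 0.2999]
eef_rot: [-1.687, 1.569, -1.983]
force: [1.8, 1.1, 0.2]
grip_width: 0.0173
t 1.1 pos [0.4137 0.2133 0.2999] F [1.77 1.13 0.23] w 0.017268636148655463 
R [[-0.001, 0.292, 0.956], [-0.001, 0.956, -0.292], [-1.0, -0.001, -0.0]]
[ 1.000e-01 -1.672e+02  2.480e+02]
```

```bash
python3 -m handwheel '[[[0,-28,41],0,1],[[0,-56,83],0,1],[[0,-84,124],0,1],[[0,-112,166],0,1],[[0,-140,207],0,1]]'
python3 -m handwheel '[[[0,-20,30],0,1],[[0,-28,42],0,1],[[0,-28,42],0,1],[[0,-28,42],0,1],[[0,-28,42],0,1]]'
python3 - <<'E'
from go import *
show();b=bar(.375,.105,.05);print(shift([*b,.3]),shift([*b,.204]))
im,d=camera('top');cv2.imwrite('pics/t2.png',cv2.resize(im[30:250,150:370],None,fx=2.5,fy=2.5))
E
```

```text
time_s: 1.6
ee_pos: [0.5704, 0.0185, 0.2998]
eef_rot: [-1.97, 1.569, -2.266]
force: [0.4, 0.8, 0.1]
grip_width: 0.0001
time_s: 2.1
ee_pos: [0.6019, -0.0196, 0.3001]
eef_rot: [-1.886, 1.569, -2.182]
force: [0.1, 0.1, -0.7]
grip_width: -0.0001
t 2.1 pos [ 0.6019 -0.0196  0.3001] F [ 0.1   0.12 -0.66] w -5.591690032409743e-05 
R [[-0.001, 0.292, 0.957], [-0.001, 0.957, -0.292], [-1.0, -0.001, -0.0]]
[ 0.1  0.5 -0.1] [96.1  0.6 -0. ]
```

View pics/t2.png

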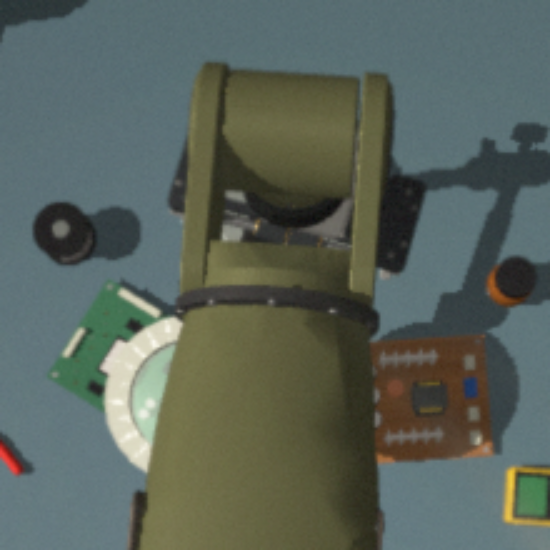

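The arm hides the boom here, but the tool is about 27 mm clear of the bar's right side by calculation. Descending beside it.

```bash
python3 -m handwheel '[[[25,0,0],0,1],[[50,0,0],0,1],[[75,0,0],0,1],[[96,0,0],0,1],[[96,0,0],0,1]]'
python3 -m handwheel '[[[0,5,0],0,1],[[0,10,0],0,1],[[0,15,0],0,1],[[0,18,0],0,1],[[0,20,0],0,1]]'
python3 - <<'E'
from go import *
show()
for th in(.375,.55,.7,.805): print(th,shift([*bar(th,.105,.0225),.204]))
im,d=camera('scene');cv2.imwrite('pics/s3.png',cv2.resize(im[150:370,180:400],None,fx=2.5,fy=2.5))
E
```

```text
time_s: 2.65
ee_pos: [0.6006, -0.0188, 0.2019]
eef_rot: [-2.689, 1.566, -2.984]
force: [-0.6, 0.5, 0.0]
grip_width: 0.0006
time_s: 3.15
ee_pos: [0.6066, 0.0008, 0.2023]
eef_rot: [-2.655, 1.567, -2.949]
force: [0.2, 0.3, 0.3]
grip_width: 0.0
t 3.15 pos [0.6066 0.0008 0.2023] F [0.19 0.34 0.33] w 1.478964731673263e-05 
R [[-0.004, 0.29, 0.957], [-0.001, 0.957, -0.29], [-1.0, -0.002, -0.004]]
0.375 [-1.8  7.1  3.5]
0.55 [-1.8 25.8  2.7]
0.7 [-1.8 41.8  4.6]
0.805 [-1.9 52.7  7.4]
```

View pics/s3.png

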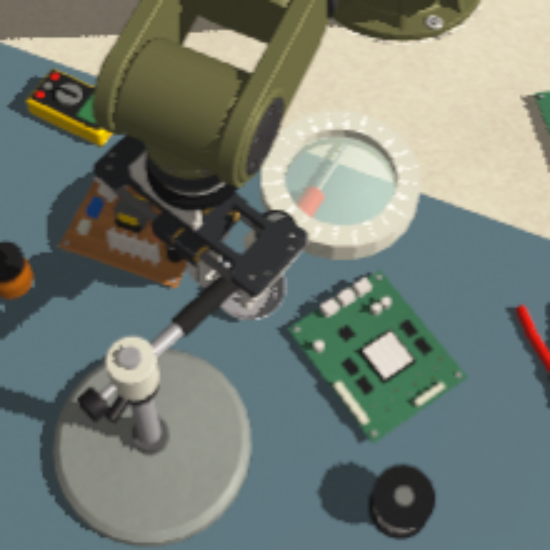

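The gripper is low beside the bar's right side, clear of the foot and both boards. Pushing gently, stopping short at first.

```bash
python3 -m handwheel '[[[0,3,1],0,1],[[0,6,2],0,1],[[0,9,2],0,1],[[0,12,2],0,1],[[0,15,2],0,1]]'
python3 -m handwheel '[[[0,3,0],0,1],[[0,6,0],0,1],[[0,9,1],0,1],[[0,12,2],0,1],[[0,15,2],0,1]]'
cat > lens.py <<'E'
from meas import *
from go import AX,show
def lens(n='scene',save=None):
    i=camera_info(n);im,d=camera(n);P=cloud(n,im,d,i);hsv=cv2.cvtColor(im,cv2.COLOR_BGR2HSV)
    if save: cv2.imwrite(save,im)
    ring=(d>0)&(P[...,2]>.195)&(P[...,2]<.232)&(P[...,0]<.65)&(P[...,0]>.35)&(np.abs(P[...,1]-.13)<.18)&(hsv[...,2]>140)&(hsv[...,1]<60)
    p=outline(cv2.morphologyEx(ring.astype(np.uint8),cv2.MORPH_OPEN,np.ones((3,3))),i,.225)
    x=fit(p,.074);v=x[:2]-AX;print(n,'lens',x.round(4),'r',np.hypot(*v).round(4),'th',np.arctan2(v[1],-v[0]).round(4),'chip-lens mm',((CHIP-x[:2])*1e3).round(1));return x
E
python3 -c "
from lens import *
show();lens(save='pics/s4.png')"
```

```text
time_s: 3.7
ee_pos: [0.6131, 0.0146, 0.2021]
eef_rot: [-2.576, 1.567, -2.87]
force: [-0.1, -3.3, 0.9]
grip_width: 0.0005
time_s: 4.2
ee_pos: [0.6194, 0.0286, 0.202]
eef_rot: [-2.592, 1.567, -2.887]
force: [0.7, -3.1, 0.5]
grip_width: 0.0008
t 4.2 pos [0.6194 0.0286 0.202 ] F [ 0.74 -3.11  0.51] w 0.0007609889594726996 
R [[-0.004, 0.29, 0.957], [-0.001, 0.957, -0.29], [-1.0, -0.002, -0.004]]
scene lens [0.5084 0.1401 0.0739] r 0.2584 th 0.6245 chip-lens mm [30.6 34.9]
```

```bash
python3 -m handwheel '[[[0,3,0],0,1],[[0,6,1],0,1],[[0,9,1],0,1],[[0,12,2],0,1],[[0,14,2],0,1]]'
python3 -c "
from lens import *
show();lens(save='pics/s5.png')"
```

```text
time_s: 4.75
ee_pos: [0.6257, 0.0421, 0.202]
eef_rot: [-2.611, 1.567, -2.905]
force: [0.4, -3.4, 0.1]
grip_width: 0.0006
t 4.75 pos [0.6257 0.0421 0.202 ] F [ 0.38 -3.39  0.07] w 0.0005832103653757993 
R [[-0.004, 0.29, 0.957], [-0.001, 0.957, -0.29], [-1.0, -0.002, -0.003]]
scene lens [0.5323 0.1677 0.074 ] r 0.2577 th 0.7664 chip-lens mm [6.7 7.3]
```

```bash
python3 -m handwheel '[[[0,1,0],0,1],[[0,2,0],0,1],[[0,3,0],0,1],[[0,4,1],0,1],[[0,4,1],0,1]]'
python3 -c "
from lens import *
lens()"
python3 -m handwheel '[[[0,-5,0],0,1],[[0,-15,0],0,1],[[0,-25,0],0,1],[[-40,-25,0],0,1],[[-80,-25,0],0,1]]'
python3 -m handwheel '[[[-20,-40,0],0,1],[[-20,-80,0],0,1],[[-20,-120,0],0,1],[[-20,-160,0],0,1],[[-20,-200,0],0,1]]'
python3 -c "
from lens import *
show();lens(save='pics/s6.png');lens('top',save='pics/t6.png')
t=cv2.imread('pics/t6.png');cv2.imwrite('pics/t6c.png',cv2.resize(t[60:240,140:330],None,fx=3,fy=3,interpolation=cv2.INTER_CUBIC))"
```

```text
time_s: 5.3
ee_pos: [0.6277, 0.0462, 0.2018]
eef_rot: [-2.78, 1.567, -3.074]
force: [-2.3, -0.2, 0.5]
grip_width: 0.0002
scene lens [0.5403 0.1754 0.074 ] r 0.2575 th 0.8092 chip-lens mm [-1.3 -0.4]
time_s: 5.85
ee_pos: [0.6202, 0.0212, 0.2824]
eef_rot: [-2.816, 1.565, -3.111]
force: [0.6, -0.1, 0.8]
grip_width: 0.0006
time_s: 6.35
ee_pos: [0.5611, -0.1724, 0.303]
eef_rot: [-2.783, 1.565, -3.079]
force: [-0.6, -0.9, 0.6]
grip_width: 0.0005
t 6.35 pos [ 0.5611 -0.1724  0.303 ] F [-0.63 -0.94  0.59] w 0.000538013668239094 
R [[-0.005, 0.291, 0.957], [-0.0, 0.957, -0.291], [-1.0, -0.002, -0.005]]
scene lens [0.5415 0.1747 0.0748] r 0.2562 th 0.8107 chip-lens mm [-2.5  0.3]
top lens [0.5392 0.1751 0.0735] r 0.2581 th 0.8057 chip-lens mm [-0.2 -0.1]
```

View pics/t6c.png

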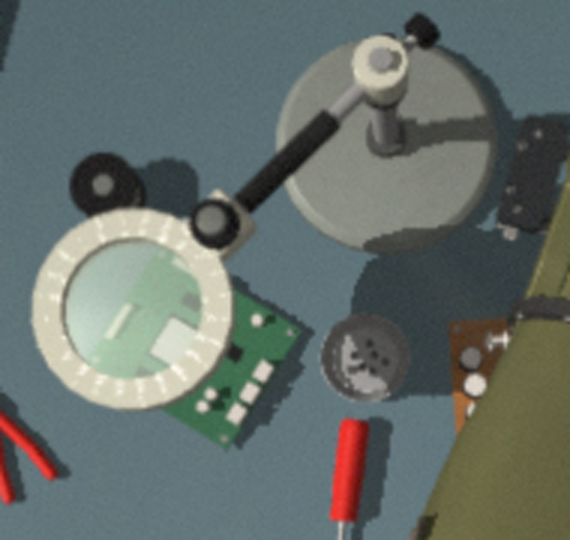

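The lens ring (crop 132,308) sits to the left of the chip (crop 178,342) only because of parallax from the height difference. I'll check chip and button by rays from the top view, and check that the foot and boards haven't moved.

```bash
python3 - <<'E'
from lens import *
t=cv2.imread('pics/t6.png');i=camera_info('top');s=cv2.imread('pics/s6.png');j=camera_info('scene')
hsv=cv2.cvtColor(t,cv2.COLOR_BGR2HSV)
m=np.zeros(t.shape[:2],np.uint8);m[160:188,187:212]=cv2.inRange(hsv,(0,0,150),(180,255,255))[160:188,187:212]
for c in cv2.findContours(m,0,2)[0]:
    if cv2.contourArea(c)>30:
        r=cv2.minAreaRect(c);print('chip top',r,on_plane(i,*r[0],.019))
print('chip by eye',on_plane(i,199.3,174,.019))
# button: grey disc inside dark collar
for n,im,inf,z,b in(('top',t,i,.246,(200,122,224,148)),('scene',s,j,.246,None)):
    if b is None:
        u,v=proj(inf,[.718-.173*.692,-.011+.173*.722,.246]);b=tuple(int(q) for q in(u-14,v-14,u+14,v+14))
    x0,y0,x1,y1=b;g=cv2.cvtColor(im,cv2.COLOR_BGR2GRAY)[y0:y1,x0:x1]
    dk=(g<60).astype(np.uint8);k=max(cv2.findContours(dk,0,2)[0],key=cv2.contourArea);(u,v),r=cv2.minEnclosingCircle(k)
    print(n,'collar',u+x0,v+y0,r,on_plane(inf,u+x0,v+y0,.237))
    fil=np.zeros_like(g);cv2.drawContours(fil,[k],-1,1,-1);w=(fil>0)&(g>=60);vv,uu=np.nonzero(w)
    if len(uu): print(n,'button',uu.mean()+x0,vv.mean()+y0,len(uu),on_plane(inf,uu.mean()+x0,vv.mean()+y0,.246))
# movement since start
def sh(a,b,x,y,w,h):
    A=cv2.cvtColor(a,6)[y:y+h,x:x+w];B=cv2.cvtColor(b,6)[y:y+h,x:x+w]
    return np.round(cv2.phaseCorrelate(np.float32(A),np.float32(B),cv2.createHanningWindow((w,h),cv2.CV_32F)),2)
s1=cv2.imread('pics/scene1.png');t1=cv2.imread('pics/top1.png')
print(sh(s1,s,200,300,50,65),sh(t1,t,230,95,40,50),sh(t1,t,160,105,30,35))
E
```

```text
chip top ((199.0, 173.5), (27.0, 24.0), 90.0) [0.54216301 0.17535557 0.019     ]
chip by eye [0.54080345 0.17455977 0.019     ]
top collar 208.27142810821533 131.27142810821533 12.424911499023438 [0.60515582 0.1171467  0.237     ]
top button 209.68235294117648 133.01176470588234 85 [0.59911184 0.11271992 0.246     ]
scene collar 308.37931060791016 266.982759475708 8.402031898498535 [0.60128639 0.11124028 0.237     ]
scene button 309.54022988505744 265.1609195402299 87 [0.60053857 0.11301275 0.246     ]Traceback (most recent call last):
  File "<stdin>", line 23, in <module>
  File "<stdin>", line 21, in sh
    return _wrapfunc(a, 'round', decimals=decimals, out=out)
    return _wrapit(obj, method, *args, **kwds)
    conv = _array_converter(obj)
ValueError: setting an array element with a sequence. The requested array has an inhomogeneous shape after 1 dimensions. The detected shape was (2,) + inhomogeneous part.
```

Chip agrees from both views ((0.541,0.175) vs (0.539,0.175)), and the lens is within about 2.5 mm. The button is at (0.599,0.113), where 173 mm on the boom predicts (0.598,0.114). Moving above it.

```bash
python3 -c "
from go import *
show();print(shift([.599,.1135,.30]))"
```

```text
t 6.45 pos [ 0.5606 -0.1747  0.3029] F [ 0.92  0.23 -0.16] w 0.00036379006811578516 
R [[-0.006, 0.295, 0.955], [-0.001, 0.955, -0.295], [-1.0, -0.003, -0.005]]
[  2.4 286.7 -48.3]
```

```bash
python3 -m handwheel '[[[0,45,-8],0,1],[[0,90,-16],0,1],[[0,135,-24],0,1],[[0,180,-32],0,1],[[0,225,-40],0,1]]'
python3 -m handwheel '[[[0,40,-6],0,1],[[0,60,-8],0,1],[[0,62,-8],0,1],[[0,62,-8],0,1],[[0,62,-8],0,1]]'
python3 -c "
from go import *
show();print(shift([.599,.1135,.27]))"
```

```text
time_s: 6.95
ee_pos: [0.5885, 0.054, 0.3028]
eef_rot: [-2.72, 1.566, -3.019]
force: [-0.0, 0.1, -0.5]
grip_width: 0.0006
time_s: 7.45
ee_pos: [0.5991, 0.1145, 0.3028]
eef_rot: [-2.695, 1.566, -2.996]
force: [-0.1, 0.1, 0.1]
grip_width: 0.0003
t 7.45 pos [0.5991 0.1145 0.3028] F [-0.11  0.12  0.14] w 0.000254770278152923 
R [[-0.005, 0.296, 0.955], [-0.001, 0.955, -0.296], [-1.0, -0.002, -0.005]]
[32.8 -0.9  0.3]
```

```bash
python3 -m handwheel '[[[12,-1,0],0,1],[[24,-1,0],0,1],[[33,-1,0],0,1],[[37,-1,0],0,1],[[39,-1,0],0,1]]'
python3 -m handwheel '[[[1,0,0],0,1],[[2,0,0],0,1],[[3,0,0],0,1],[[4,0,0],0,1],[[5,0,0],0,1]]'
```

```text
time_s: 7.95
ee_pos: [0.5985, 0.1134, 0.2632]
eef_rot: [-2.696, 1.565, -2.997]
force: [0.4, 0.2, 0.2]
grip_width: 0.0005
time_s: 8.45
ee_pos: [0.5986, 0.1134, 0.2584]
eef_rot: [-2.704, 1.565, -3.005]
force: [0.1, 0.8, 1.5]
grip_width: 0.0005
```

Contact at about z 0.2595 (1.5 N). Pressing further in small steps.

```bash
python3 -m handwheel '[[[1,0,0],0,1],[[2,0,0],0,1],[[3,0,0],0,1],[[3,0,0],0,1],[[3,0,0],0,1]]'
python3 -m handwheel '[[[0.5,0,0],0,1],[[1,0,0],0,1],[[1,0,0],0,1],[[1,0,0],0,1],[[1,0,0],0,1]]'
```

```text
time_s: 8.95
ee_pos: [0.5986, 0.1134, 0.2556]
eef_rot: [-2.7, 1.566, -3.001]
force: [-1.1, -1.0, 4.4]
grip_width: 0.0002
time_s: 9.45
ee_pos: [0.5987, 0.1135, 0.2552]
eef_rot: [-2.716, 1.567, -3.016]
force: [-0.6, -0.4, 6.6]
grip_width: 0.0003
```

```bash
python3 -m handwheel '[[[0.5,0,0],0,1],[[1,0,0],0,1],[[1,0,0],0,1],[[1,0,0],0,1],[[1,0,0],0,1]]'

```

```text
time_s: 9.95
ee_pos: [0.5988, 0.1136, 0.2551]
eef_rot: [-2.765, 1.568, -3.066]
force: [-2.3, 0.7, 9.3]
grip_width: 0.0006
```

Hard stop: force rose to 9 N with only 0.1 mm of travel, so the button is fully down. Releasing straight up, then clearing the view.

```bash
python3 -m handwheel '[[[-3,0,0],0,1],[[-8,0,0],0,1],[[-20,0,0],0,1],[[-45,0,0],0,1],[[-50,0,0],0,1]]'
python3 -m handwheel '[[[0,-45,8],0,1],[[0,-90,16],0,1],[[0,-135,24],0,1],[[0,-180,32],0,1],[[0,-225,40],0,1]]'
python3 -m handwheel '[[[0,-40,0],0,1],[[0,-60,0],0,1],[[0,-60,0],0,1],[[0,-60,0],0,1],[[0,-60,0],0,1]]'
python3 - <<'E'
from lens import *
show();lens(save='pics/s7.png');lens('top',save='pics/t7.png')
I=cv2.imread
def sh(a,b,x,y,w,h):
    A=cv2.cvtColor(a,6)[y:y+h,x:x+w];B=cv2.cvtColor(b,6)[y:y+h,x:x+w]
    p,q=cv2.phaseCorrelate(np.float32(A),np.float32(B),cv2.createHanningWindow((w,h),cv2.CV_32F));return np.round([*p,q],2)
s1,s,t1,t=[I(f'pics/{k}.png') for k in('scene1','s7','top1','t7')]
print('foot',sh(s1,s,200,320,50,45),sh(t1,t,232,100,40,42),'spool',sh(t1,t,163,108,24,24),'chip/board scene',sh(s1,s,315,285,50,40),'powerboard scene',sh(s1,s,205,215,60,45))
P=cloud('scene',s,camera('scene')[1],camera_info('scene'));q=P[np.hypot(P[...,0]-.599,P[...,1]-.1135)<.007];print('button z',np.median(q[q[:,2]>.2][:,2]))
cv2.imwrite('pics/fin.png',np.hstack([cv2.resize(s[150:400,170:430],(400,385)),cv2.resize(t[50:260,130:350],(400,385))]))
E
```

```text
time_s: 10.45
ee_pos: [0.5995, 0.1137, 0.3082]
eef_rot: [0.566, 1.57, 0.265]
force: [0.7, 0.8, -0.1]
grip_width: 0.0004
time_s: 10.95
ee_pos: [0.5705, -0.1148, 0.3078]
eef_rot: [0.649, 1.57, 0.349]
force: [1.1, -0.7, -0.8]
grip_width: 0.0002
time_s: 11.45
ee_pos: [0.5531, -0.171, 0.3076]
eef_rot: [0.917, 1.57, 0.618]
force: [0.2, 0.4, 0.1]
grip_width: 0.0007
t 11.45 pos [ 0.5531 -0.171   0.3076] F [0.24 0.38 0.07] w 0.0007199520797651101 
R [[0.001, 0.295, 0.956], [0.001, 0.956, -0.295], [-1.0, 0.001, 0.001]]
scene lens [0.5418 0.1751 0.0747] r 0.2563 th 0.8125 chip-lens mm [-2.8 -0.1]
top lens [0.5396 0.1753 0.0736] r 0.2579 th 0.8071 chip-lens mm [-0.6 -0.3]
foot [0.06 0.56 0.96] [-0.2   1.04  0.48] spool [-0.08  0.37  1.02] chip/board scene [0.02 0.11 0.82] powerboard scene [-0.05  0.12  0.69]
button z 0.24567861691356097
```

View pics/fin.png

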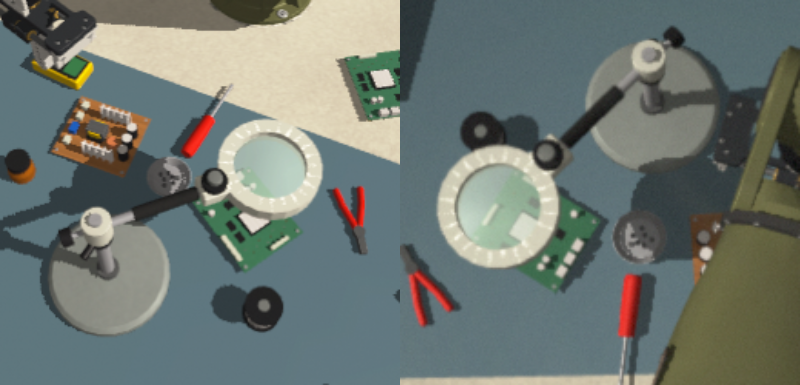

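The lens is over the chip, the button is back up (z 0.246), and the robot is clear of everything. Handing in.

```bash
python3 - <<'E'
from h import *
a,b=[cv2.imread(f'pics/{k}.png',0).astype(int) for k in('scene1','s7')]
print('foot lower rim diff',np.abs(a-b)[335:368,195:285].mean(),'background',np.abs(a-b)[380:410,60:150].mean())
print(hand_in())
E
```

```text
foot lower rim diff 8.976094276094276 background 10.462222222222222
the job is handed in; nothing more can be done
None
```

I swung the boom about 0.43 rad to the robot's left until the lens was over the processor. I did it with the closed fingertips against the rubber sleeve, at about 3 N. I then pressed the lamp button to its hard stop (9 N, with no further travel) and let it up. The job was handed in at about 11.6 s.

- **Which mainboard:** two green boards carried a metal-lidded chip. I took the one farther to the robot's right; its lid measured 38 mm square and sits on the lens circle.
- **Lens over chip:** the top view puts the lens centre 0.7 mm from the processor and the scene view 2.8 mm. The two views disagree by about 2 mm, which is the calibration limit.
- **Button:** its top is back at 245.7 mm, against 246 mm when up.
- **Nothing else shifted, as far as the pictures show:** in the scene view the mainboard and power board moved by about 0.1 pixel, which is noise. The foot's lower rim matches the first picture to within noise. Matching on the foot as a whole gave 0.6 and 1.0 pixel, and the spool 0.4. I put these down to the boom, its shadow and the lens having moved into those windows, but I did not check that further. I did not measure the other bystanders.

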